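# Tighten the recessed inlet nuts of a gas chromatograph

### The job

The inlets on the chromatograph's deck need tightening: draw the lock pin out of the shutter and park it in the side notch, hanging by its collar, and only then push the shutter fully open. With the socket extension turn the nut at the bottom of every fitted inlet's deep bore clockwise until it is fully tight, then stand the extension back in its stand, wherever that now is, and draw the shutter fully closed, leaving the pin parked. Do not shove or tip the bottles and other things on the bench.

Things in the scene. Friction and masses are not known exactly. Their poses are not given: they have to be found in the camera images.
- deck: the white inlet deck, fixed to the bench: base 215 x 400 x 30 mm (x from -85 to 130 mm), origin on the bench, x axis = the shutter's opening direction (away from the robot), y along the row of inlets, z up. Inlets stand near x 0, y -90, 0 and 90 mm. The lock pin's bore is at x 0, y 168 mm. The bench before its middle is clear. Cheeks 117 mm high at y -142 and 142 mm.
- shutter (a joint): travel of the shutter in m along the deck's +x: 0 = closed over the inlets, 0.085 = fully open stop, all bores free from above. About 3 N of friction, stays where left. The shutter is an aluminium plate 84 mm (x) x 297 mm (y), 8 mm thick, its top 126 mm above the bench, with a tab at the +y end through which the lock pin passes.
- shutter_grip (a point): middle of the shutter's black upright grip, moving with the shutter: a bar 14 mm thick (deck x), 44 mm long (deck y), from 17 mm below to 17 mm above this point (its top 160 mm above the bench)
- pin: the lock pin: steel shank 12 mm thick, 62 mm long, below a round collar 28 mm wide, 4 mm thick; on it an upright grip blade 34 mm (pin x) x 12 mm (pin y), from 4 to 46 mm above the origin. Origin at the centre of the collar's underside, z up the pin. At the start it is in the 14 mm bore of shutter and deck, collar on the shutter (126 mm above the bench).
- notch (a point): where the origin of the parked pin belongs: the middle of the side notch in the steel bracket on the deck's near side, on the bracket's top face (100 mm above the bench). The notch is a 17 mm wide slot between two prongs 8 mm thick, open towards the deck's -x; its closed end is 19 mm on (+x) from this point and its prong ends 25 mm the other way. Axes as the deck's.
- extension: the socket extension, a steel bar 195 mm long, 400 g: square socket at the lower end (27 mm inside, 24 mm deep, 42 mm across outside), 18 mm round shank, square grip 26 x 26 mm from 140 to 195 mm above the origin. Origin at the centre of the socket's mouth (lowest end), z up; socket and grip flats are parallel to its x and y axes. Starts upright in its stand, turned anyhow.
- stand: the extension's stand, loose on the bench, 900 g: round pot 72 mm wide and 60 mm high on a 112 mm round foot, with a round hole 48 mm wide whose floor is 12 mm above the origin. Origin under its centre. It may be to the left or right of the deck.
- inlet0: the one nearest the deck's -y end of the three possible inlets (two or three are fitted; an absent one reads None): steel cylinder 70 mm wide, 85 mm high, 2.2 kg, its square foot held in a pocket of the deck, origin at the centre of its underside, 30 mm above the bench, z up. Round bore on its axis, 48 mm wide, mouth 85 mm above the origin. Brass nut on the bore floor.
- inlet1: the middle one of the three possible inlets (two or three are fitted; an absent one reads None): steel cylinder 70 mm wide, 85 mm high, 2.2 kg, its square foot held in a pocket of the deck, origin at the centre of its underside, 30 mm above the bench, z up. Round bore on its axis, 48 mm wide, mouth 85 mm above the origin. Brass nut on the bore floor.
- inlet2: the one nearest the deck's +y end of the three possible inlets (two or three are fitted; an absent one reads None): steel cylinder 70 mm wide, 85 mm high, 2.2 kg, its square foot held in a pocket of the deck, origin at the centre of its underside, 30 mm above the bench, z up. Round bore on its axis, 48 mm wide, mouth 85 mm above the origin. Brass nut on the bore floor.
- nut0 (a joint): turn (rad) of the nut in inlet0, growing clockwise seen from above; starts in 0 to 0.5, hard stop = fully tight at 2.0; takes 0.1 N m, stays where left. Square head 24 mm across flats, 16 mm high, its top 7 mm tapered to 14 mm across, standing on a 40 mm round flange whose upper face is 11 mm above the inlet's origin. At 0 the flats are parallel to the inlet's x and y axes.
- nut1 (a joint): turn (rad) of the nut in inlet1, growing clockwise seen from above; starts in 0 to 0.5, hard stop = fully tight at 2.0; takes 0.1 N m, stays where left. Square head 24 mm across flats, 16 mm high, its top 7 mm tapered to 14 mm across, standing on a 40 mm round flange whose upper face is 11 mm above the inlet's origin. At 0 the flats are parallel to the inlet's x and y axes.
- nut2 (a joint): turn (rad) of the nut in inlet2, growing clockwise seen from above; starts in 0 to 0.5, hard stop = fully tight at 2.0; takes 0.1 N m, stays where left. Square head 24 mm across flats, 16 mm high, its top 7 mm tapered to 14 mm across, standing on a 40 mm round flange whose upper face is 11 mm above the inlet's origin. At 0 the flats are parallel to the inlet's x and y axes.
- solvent: amber bottle, 68 mm wide, 130 mm high, a bystander, origin under its centre
- jar: glass jar, 60 mm wide, 75 mm high, a bystander, origin under its centre
- beaker: beaker, 70 mm wide, 90 mm high, a bystander, origin under its centre
- wash: white bottle, 56 mm wide, 120 mm high, a bystander, origin under its centre
- spanner: flat spanner, 180 mm long, lying on the bench, a bystander
- mouse: black computer mouse, 60 mm wide, 30 mm high, a bystander
Not all that is in view belongs to the job. Leave any green or turquoise look-alike of the pin alone. Leave any blue or brown look-alike of the extension alone.

How it is judged (in metres and radians):
On the way, in this order (a step that is already met when the one before it is completed fails the run):
1. the pin is parked in the notch and let go, the shutter still closed (x of pin in the frame of notch between -0.016 and 0.016 m and y of pin in the frame of notch between -0.006 and 0.006 m and z of pin in the frame of notch between -0.006 and 0.006 m and angle between pin's own z axis and vertical below 0.12 rad and contact force between the fingers and pin below 0.2 N and value of joint shutter below 0.01 m), for 0.2 s.
2. the shutter is fully open (value of joint shutter above 0.08 m), for 0.2 s.
3. every fitted nut is fully tight (value of joint each of nut0, nut1, nut2 above 1.9 rad), for 0.2 s.
At the end, for the whole second after the job is handed in: Pin hanging upright by its collar in the notch (within 16 mm along, 6 mm across and in height); every fitted nut at 1.9 rad or more (stop at 2.0); extension upright at the bottom of its upright stand; shutter closed to within 4 mm; all at rest (all of step 3 and x of pin in the frame of notch between -0.016 and 0.016 m and y of pin in the frame of notch between -0.006 and 0.006 m and z of pin in the frame of notch between -0.006 and 0.006 m and angle between pin's own z axis and vertical below 0.12 rad and value of joint shutter below 0.004 m and horizontal distance between extension and stand below 0.008 m and z of extension in the frame of stand between 0.006 and 0.018 m and angle between extension's own z axis and vertical below 0.15 rad and angle between stand's own z axis and vertical below 0.1 rad and linear speed of each of extension, pin below 0.02 m/s); the robot touches nothing.
It fails at once if a bystander is shoved by more than 50 mm (distance of any of solvent, jar, beaker, wash, spanner, mouse from where it was at the start of the episode above 0.05 m).
It fails at once if a bottle, the jar or the beaker is tipped over (angle between any of solvent, jar, beaker, wash's own z axis and vertical above 0.6 rad).
Of inlet0, inlet1, inlet2 only 2 to 3 are there at a start; the rules pass over those that are not, and their reading is None.
At some moment in a run one of stand may be knocked a few centimetres aside while the robot is not near it.
It also fails if it takes over 210 s, if anything falls off the work surface, if the arm or the gripper's body presses on something with over 40 N, if the wrist force passes 120 N, or if a joint passes its speed limit or range.

### The arm

A 7-joint arm with a two-finger parallel gripper is mounted at the origin on the work surface. World frame = base frame: x ahead of the robot, y to its left, z up, the work surface at z = 0. Lengths are in mm, angles in rad, forces in N, time in s.
With the tool pointing down it reaches from about 350 to 900 mm from the base axis. Payload 19.9 kg.
Tool frame: the origin (TCP) lies at the very end of the fingers, on their centre line; the grasp point (between the pads) lies 19 mm behind it; z points along the fingers, y is the line along which they close (so a half turn about z gives the same grasp; the last joint's range is limited). The gripper opens to 94 mm and grips with 3 to 60 N. Pads are 16 mm wide; open, the fingers measure 119 mm over their backs; the gripper's body (75 mm by 177 mm) begins 78 mm behind the grasp point.
Start: joints at [-1.373, 0.417, -0.01, 1.614, 0.005, 1.111, -0.053], TCP at [147.826, 607.245, 205.425] pointing down, gripper open.
Joint ranges: [-2.81, 2.81], [-0.39, 2.02], [-1.27, 1.25], [0.06, 2.57], [-1.19, 4.33], [0.19, 2], [-2.82, 2.82]. Speed limits (rad/s): [1.89, 1.89, 2.39, 2.39, 3.01, 3.01, 3.01].

### API

Orientations are given as a unit quaternion [w, x, y, z].
In Python, from cell import * gives the robot as it stands.
- The arm moves only by the shell command python3 -m creep 'ROWS' [FORCE]. ROWS is JSON, a list of rows, each a list of 3 entries, a list of its own where there are three numbers: the finger opening in cm, from 0 to 9.4, then the shift along the tool's x, y, z in cm, then the turn, a rotation vector about the tool's x, y, z in degrees. A call has exactly 10 rows; each row is the pose to reach, as a shift and turn from the pose commanded when the call began, along the tool's axes at that moment; what a row does not reach only later rows make up. A row lasts 1/8 s, in which the tool goes at most 62.5 mm and 10.7 degrees, less where a joint would pass 70% of its speed; a pose out of reach is approached as far as the arm can. A call with a gripper value outside its range is refused whole. The fingers move at their own pace and stop on an object; FORCE is the grip in N (left out, the last holds). Time passes only in rows, so rows that repeat a pose let the fingers close, or fill a call up. It gives the time, the measured TCP pose, the force, the opening and the grip force at its end, in the units of the state.
- state(): the state, without advancing time (a new reading comes with each control period).
- camera(name): name is "scene" or "top"; returns (picture, depth): 480x640x3 uint8, blue, green, red; 480x640 float32, mm along the optical axis (not along the pixel's ray), 0 where there is no reading.
- camera_params(name): a dict with "fx", "fy", "cx", "cy" (pixels), "R" (3x3) and "t" (3): a world point X has camera coordinates R X + t. Camera axes: x right, y down, z forward; pixel columns grow to the right and rows downward; lengths in mm; the calibration is good to about 2 mm. A picture is of the moment at which its call begins. camera_params takes no time and is no camera call.
- close_job(): hands the job in; it is judged then, once.
Trained networks look in the newest picture that a camera, given by its name, has taken for a name from the list of things; names that differ only in an ending like _2 or _b are one class to them, and where a whole thing is asked for, a point or a joint stands for the part that bears it (a point fixed in the world has none). Each returns a list of dicts, best first, with "p" (0 to 1); they miss things now and then, are a little off and sometimes report something else, mostly with a low value. They report only what shows in the picture. A call takes as long as a camera call. They do not tell look-alikes from the thing itself.
- cut_out(camera, thing): "mask" (480x640 bool, what is visible of it).
- spot_point(camera, thing): "location" ([x, y, z] in mm, in world coordinates, good to about 4 mm: a listed point, or the origin of a listed thing).
The state is a dict: "t": time; "joint_pos": joint angles; "qvel": joint speeds; "joint_torque": joint torques, N m; "tool_pos": TCP position; "ee_rot": TCP orientation; "ft_force": force on the tool from outside, world axes, zero at the start; "torque": the same for the moment, N m; "gripper_width": finger opening in mm; "gripper_force": force on a finger pad.
Only numpy, scipy, OpenCV 4.12 (cv2) and the standard library are available. Lean on these libraries where they do the work, as an engineer would, in place of code of your own. Each camera call takes 0.05 s, during which the arm holds its last target. There are 200 camera calls.

## Working session

There is one attempt and no reset: what is moved stays moved. The work goes in short steps, Python scripts to look and compute and a shell command to move; the robot and the scene stay as the last step left them, time stands still between calls to the robot, and variables do not carry over. Pictures are saved under pics/ and viewed, at most 14 in all, crops included, and the job is handed in when it is done.

```bash
ls; mkdir -p pics; cat > h.py <<'E'
from cell import *
import numpy as np, cv2
from scipy.spatial.transform import Rotation as Ro
def px(c,X):
    p=camera_params(c);q=np.array(p["R"])@np.array(X)+np.array(p["t"]);return [round(p["fx"]*q[0]/q[2]+p["cx"]),round(p["fy"]*q[1]/q[2]+p["cy"])]
def cloud(c,d):
    p=camera_params(c);v,u=np.mgrid[:480,:640]
    P=np.stack([(u-p["cx"])/p["fx"]*d,(v-p["cy"])/p["fy"]*d,d],-1)
    return (P-np.array(p["t"]))@np.array(p["R"])
def R0():
    s=state();w,x,y,z=s["ee_rot"];return np.array(s["tool_pos"]),Ro.from_quat([x,y,z,w])
def go(target,yaw=None):
    """shift in cm in tool axes, and yaw turn"""
    p,r=R0();d=r.inv().apply(np.array(target)-p)/10
    print("shift cm",d.round(2), "tool x dir",r.as_matrix()[:,0].round(3),"y",r.as_matrix()[:,1].round(3),"z",r.as_matrix()[:,2].round(3))
E
python3 - <<'E'
from h import *
print(state())
for c in("scene","top"):
    im,d=camera(c);cv2.imwrite(f"pics/{c}0.png",im);np.save(c,d)
    p=camera_params(c);print(c,p["fx"],(-np.array(p["R"]).T@np.array(p["t"])).round())
    for t in "deck shutter_grip pin notch extension stand inlet0 inlet1 inlet2 solvent jar beaker wash spanner mouse".split():
        print(t,[(round(o["p"],2),np.round(o["location"]).astype(int).tolist(),px(c,o["location"])) for o in spot_point(c,t)])
E
```

```text
pics
{'t': 0.0, 'joint_pos': array([-1.3735137 ,  0.4179674 , -0.01033305,  1.61414708,  0.00467227,
        1.11069757, -0.05300654]), 'qvel': array([-0.00119684,  0.00073759, -0.00061622,  0.0001557 ,  0.00020138,
       -0.00239013,  0.00061035]), 'joint_torque': array([-5.91185672e-04, -8.51263690e+01,  6.38616476e-01, -4.26004994e+01,
       -4.88802209e-02,  1.86145323e-02,  8.51517666e-05]), 'tool_pos': array([147.72489494, 606.91507384, 204.84063176]), 'ee_rot': array([-4.47549648e-05,  1.19099545e-01,  9.92882139e-01, -5.95954498e-04]), 'ft_force': array([0.27859708, 0.32378682, 0.00901163]), 'torque': array([-0.01826982, -0.0230946 , -0.05915623]), 'gripper_force': 0.0, 'gripper_width': 93.9275867951835}
scene 485.0363431815229 [1299. -393. 1083.]
deck [(0.93, [592, -11, 0], [325, 282])]
shutter_grip [(0.65, [589, -15, 138], [323, 250])]
pin [(0.8, [659, 249, 60], [419, 250]), (0.61, [762, 261, 61], [446, 274]), (0.49, [627, 150, 127], [385, 239])]
notch [(0.92, [534, 167, 100], [371, 221])]
extension [(0.71, [450, 506, 2], [443, 190]), (0.66, [460, 371, 12], [411, 203]), (
[... 1071 characters left out ...]
 [462, 374, -1], [190, 259]), (0.34, [538, 170, 103], [260, 226])]
inlet0 [(0.62, [606, 74, 32], [299, 203]), (0.5, [648, 382, 0], [187, 192]), (0.48, [589, -13, 29], [331, 208])]
inlet1 [(0.62, [606, 74, 32], [299, 203]), (0.5, [648, 382, 0], [187, 192]), (0.48, [589, -13, 29], [331, 208])]
inlet2 [(0.62, [606, 74, 32], [299, 203]), (0.5, [648, 382, 0], [187, 192]), (0.48, [589, -13, 29], [331, 208])]
solvent [(0.72, [427, -364, 0], [462, 265])]
jar [(0.94, [364, -207, 1], [405, 290])]
beaker [(0.97, [651, 382, 0], [187, 191])]
wash [(0.85, [676, -375, 1], [461, 175]), (0.57, [536, 167, 101], [261, 227])]
spanner [(0.81, [351, 174, 0], [264, 298])]
mouse [(0.75, [515, -498, 0], [509, 232])]
```

View pictures.

```bash
python3 - <<'E'
import cv2
im=cv2.imread("pics/scene0.png");cv2.imwrite("pics/c1.png",cv2.resize(im[150:350,280:480],None,fx=3,fy=3,interpolation=2))
im=cv2.imread("pics/top0.png");cv2.imwrite("pics/c2.png",cv2.resize(im[120:330,120:400],None,fx=2.8,fy=2.8,interpolation=2))
E
```

```text
(no output)
```

View pics/c1.png

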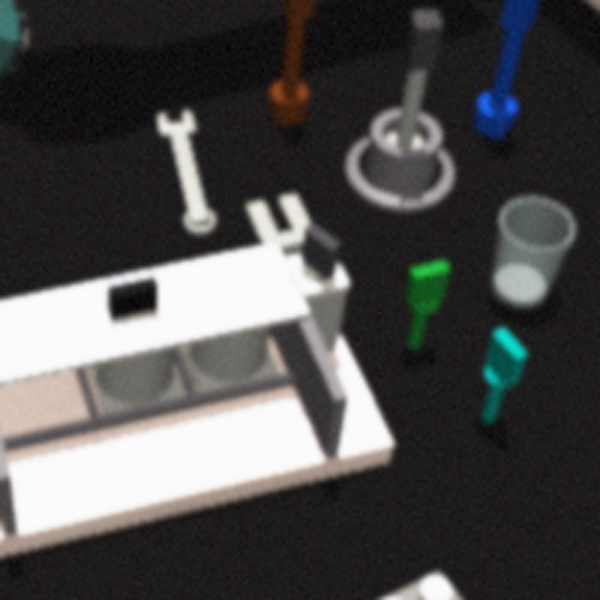

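View pics/c2.png

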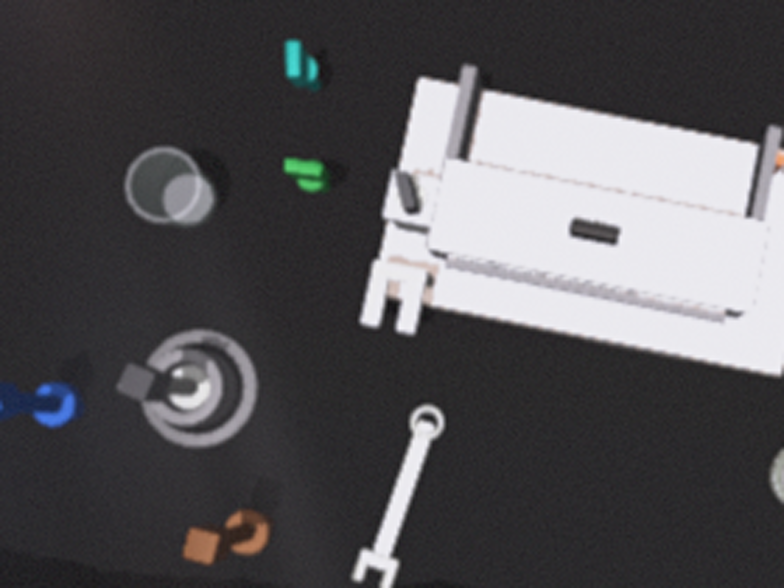

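```bash
cat >> h.py <<'E'
def blob(P,c,r,z0,z1):
    m=(np.hypot(P[...,0]-c[0],P[...,1]-c[1])<r)&(P[...,2]>z0)&(P[...,2]<z1)
    Q=P[m];return Q
def rect(Q):
    r=cv2.minAreaRect(Q[:,:2].astype(np.float32));return len(Q),np.round(r[0],1),np.round(r[1],1),round(r[2],1),Q[:,2].mean().round(1)
E
python3 - <<'E'
from h import *
for c in("top","scene"):
    P=cloud(c,np.load(c+".npy"))
    print(c)
    print("plate",rect(blob(P,(590,-14),200,120,132)))
    print("grip",rect(blob(P,(590,-14),40,148,166)))
    print("blade",rect(blob(P,(626,150),40,150,180)))
    print("exttop",rect(blob(P,(465,373),60,190,220)))
    print("extgrip",rect(blob(P,(465,373),60,150,190)))
    print("pot",rect(blob(P,(465,373),50,50,66)))
    print("foot",rect(blob(P,(465,373),75,3,20)))
    print("notch",rect(blob(P,(534,168),45,93,106)))
    print("inl",rect(blob(P,(606,74),45,105,119)))
E
```

```text
top
plate (3962, array([634.5,  -5.3]), array([341.3, 168.5]), 77.2, np.float64(125.9))
grip (108, array([589.1, -13.6]), array([43.4, 14.2]), 75.9, np.float64(159.5))
blade (81, array([626.7, 149.5]), array([34.1, 12.4]), 13.0, np.float64(169.5))
exttop (145, array([464.9, 371.1]), array([27.3, 25.6]), 67.7, np.float64(205.0))
extgrip (56, array([467. , 362.8]), array([33.9, 16.4]), 17.5, np.float64(171.2))
pot (297, array([464.3, 367.4]), array([65.4, 70.8]), 80.2, np.float64(58.9))
foot (589, array([465.8, 374.3]), array([142. , 145.7]), 6.2, np.float64(8.2))
notch (331, array([540.7, 169.2]), array([49.9, 58.8]), 77.6, np.float64(99.5))
inl (3, array([584.5,  78.1]), array([66.1, 30.5]), 82.0, np.float64(117.8))
scene
plate (2944, array([601.1,  -2.6]), array([343. , 157.9]), 61.4, np.float64(124.6))
grip (114, array([594. , -15.4]), array([43. , 16.9]), 75.4, np.float64(155.9))
blade (105, array([631.1, 147.5]), array([33.9, 14.6]), 12.0, np.float64(164.8))
exttop (96, array([469.6, 369.4]), array([26.2, 32.7]), 68.6, np.float64(201.8))
extgrip (115, array([471.3, 363.2]), array([35.8, 21.6]), 22.8, np.float64(171.1))
pot (227, array([469.3, 369.9]), array([69.2, 74.5]), 37.2, np.float64(57.2))
foot (319, array([467. , 366.3]), array([131.4, 118.2]), 66.9, np.float64(8.6))
notch (212, array([543.5, 167.9]), array([50.2, 62.3]), 74.8, np.float64(98.0))
inl (7, array([642.5,  58.5]), array([31.6,  1.8]), 65.0, np.float64(108.2))
```

```bash
cat >> h.py <<'E'
O=np.array([589.1,-13.6]);A=-13.0
def todeck(X,O=O,A=A):
    c,s=np.cos(np.radians(A)),np.sin(np.radians(A));d=np.asarray(X)[...,:2]-O
    return np.stack([d[...,0]*c+d[...,1]*s,-d[...,0]*s+d[...,1]*c],-1)
def fromdeck(x,y):
    c,s=np.cos(np.radians(A)),np.sin(np.radians(A));return np.round([O[0]+x*c-y*s,O[1]+x*s+y*c],1)
E
python3 - <<'E'
from h import *
P=cloud("top",np.load("top.npy"))
Q=blob(P,(538,169),60,94,105);D=todeck(Q)
for x0 in range(-130,-60,5):
    m=(D[:,0]>=x0)&(D[:,0]<x0+5);print(x0,np.sort(D[m,1]).round(0).astype(int).tolist())
m=(np.abs(P[...,2]-126)<3);D=todeck(P[m]);k=np.abs(D[:,1])<100
print("plate x",np.percentile(D[k,0],[1,99]),"y",[np.percentile(D[np.abs(D[:,0])<20,1],q) for q in(0,100)])
for y in(-80,80):
    k=np.abs(D[:,1]-y)<15;print(y,D[k,0].min(),D[k,0].max())
p,r=R0();print(Ro.from_euler('z',0).as_matrix()[0],r.as_euler('zyx',degrees=True))
go([626.7,149.5,240]);go([626.7,149.5,136])
E
```

```text
-130 []
-125 []
-120 [144, 147, 149, 151, 155, 156, 175, 178, 180, 183, 185, 188, 188, 191]
-115 [143, 144, 145, 147, 150, 150, 152, 153, 155, 155, 157, 158, 175, 176, 178, 179, 181, 182, 184, 184, 185, 186, 188, 189, 191]
-110 [142, 144, 145, 146, 148, 148, 150, 151, 154, 154, 156, 157, 158, 177, 178, 180, 180, 182, 182, 185, 185, 187, 188, 190, 191]
-105 [144, 144, 146, 147, 149, 149, 152, 155, 155, 157, 158, 175, 176, 178, 179, 181, 183, 184, 185, 186, 189, 189, 191, 192]
-100 [142, 143, 145, 146, 148, 148, 150, 151, 153, 153, 156, 158, 159, 176, 176, 179, 180, 182, 182, 185, 185, 187, 187, 189, 190]
-95 [144, 144, 146, 147, 149, 150, 151, 151, 154, 155, 157, 176, 177, 178, 181, 183, 185, 186, 188, 188, 191, 191]
-90 [143, 145, 145, 147, 148, 149, 150, 152, 153, 155, 156, 158, 159, 176, 177, 178, 179, 181, 181, 181, 184, 184, 186, 187, 188, 189, 191, 191]
-85 [143, 146, 146, 149, 149, 150, 151, 153, 154, 156, 157, 158, 176, 178, 179, 179, 183, 183, 185, 185, 188, 188, 190, 191]
-80 [144, 144, 145, 147, 147, 149, 150, 152, 152, 154, 155, 157, 158, 176, 176, 177, 181, 181, 183, 184,
[... 325 characters left out ...]
 172, 173, 175, 176, 177, 179, 181, 183, 186, 188, 189, 190, 191]
-65 [145, 145, 148, 150, 151, 152, 153, 156, 156, 158, 158, 161, 161, 163, 164, 166, 166, 168, 169, 171, 171, 173, 174, 176, 177, 181, 182, 183, 184, 187, 187, 189, 190, 192]
plate x [-41.21901567  41.86799623] y [np.float64(-152.211700524055), np.float64(188.63918146504113)]
-80 -507.6748382092881 42.776231664468014
80 -41.41031400491314 42.210006423961104
[1. 0. 0.] [-1.66314134e+02  1.30723285e-03  1.79994850e+02]
shift cm [-57.36 -33.15  -3.45] tool x dir [-0.972  0.237 -0.   ] y [ 0.237  0.972 -0.   ] z [ 0. -0. -1.]
shift cm [-57.36 -33.14   6.95] tool x dir [-0.972  0.237 -0.   ] y [ 0.237  0.972 -0.   ] z [ 0. -0. -1.]
```

```bash
python3 -m creep '[[5,[0,0,-3.5],[0,0,0]],[5,[-12,-7,-5],[0,0,-8]],[5,[-18,-10,-5],[0,0,-16]],[5,[-24,-14,-5],[0,0,-24]],[5,[-30,-17,-5],[0,0,-26.7]],[5,[-36,-21,-5],[0,0,-26.7]],[5,[-42,-24.5,-5],[0,0,-26.7]],[5,[-48,-28,-5],[0,0,-26.7]],[5,[-53,-31,-5],[0,0,-26.7]],[5,[-57.4,-33.1,-3],[0,0,-26.7]]]' 30
python3 - <<'E'
from h import *
go([626.7,149.5,136])
E
```

```text
t: 2.85
tool_pos: [554.6, 217.2, 248.3]
ee_rot: [0.001, -0.113, 0.994, 0.0]
ft_force: [0.6, 1.6, -0.4]
gripper_width: 49.7
gripper_force: 0.0
shift cm [-5.49 -8.22 11.24] tool x dir [-0.974 -0.225 -0.001] y [-0.225  0.974  0.   ] z [ 0.001  0.001 -1.   ]
```

```bash
python3 -m creep '[[5,[-3,-4,0],[0,0,0]],[5,[-5.5,-8.2,0],[0,0,0]],[5,[-5.5,-8.2,0],[0,0,0]],[5,[-5.5,-8.2,0],[0,0,0]],[5,[-5.5,-8.2,2],[0,0,0]],[5,[-5.5,-8.2,2],[0,0,0]],[5,[-5.5,-8.2,2],[0,0,0]],[5,[-5.5,-8.2,2],[0,0,0]],[5,[-5.5,-8.2,2],[0,0,0]],[5,[-5.5,-8.2,2],[0,0,0]]]'
python3 - <<'E'
from h import *
go([626.7,149.5,136])
E
```

```text
t: 4.1
tool_pos: [625.2, 151.2, 227.9]
ee_rot: [0.0, -0.113, 0.994, -0.0]
ft_force: [0.6, 0.7, -0.2]
gripper_width: 49.8
gripper_force: 0.0
shift cm [-0.11 -0.2   9.19] tool x dir [-0.974 -0.225 -0.   ] y [-0.225  0.974 -0.   ] z [ 0.  0. -1.]
```

```bash
python3 -m creep '[[5,[-0.1,-0.2,3],[0,0,0]],[5,[-0.1,-0.2,6],[0,0,0]],[5,[-0.1,-0.2,8.5],[0,0,0]],[5,[-0.1,-0.2,9.2],[0,0,0]],[5,[-0.1,-0.2,9.2],[0,0,0]],[0.5,[-0.1,-0.2,9.2],[0,0,0]],[0.5,[-0.1,-0.2,9.2],[0,0,0]],[0.5,[-0.1,-0.2,9.2],[0,0,0]],[0.5,[-0.1,-0.2,9.2],[0,0,0]],[0.5,[-0.1,-0.2,9.2],[0,0,0]]]' 30
```

```text
t: 5.35
tool_pos: [626.6, 149.5, 135.8]
ee_rot: [0.0, -0.113, 0.994, -0.0]
ft_force: [-0.9, -0.9, 1.8]
gripper_width: 11.8
gripper_force: 30.0
```

```bash
python3 -m creep '[[0.5,[0,0,-2],[0,0,0]],[0.5,[0,0,-4.5],[0,0,0]],[0.5,[0,0,-7.5],[0,0,0]],[0.5,[0,0,-7.8],[0,0,0]],[0.5,[2.5,1.2,-7.8],[0,0,0]],[0.5,[5.5,2.7,-7.8],[0,0,0]],[0.5,[8.5,4.14,-7.8],[0,0,0]],[0.5,[8.5,4.14,-7.8],[0,0,0]],[0.5,[8.5,4.14,-7.5],[0,0,0]],[0.5,[8.5,4.14,-7.5],[0,0,0]]]'
python3 - <<'E'
from h import *
im,d=camera("top");P=cloud("top",d);cv2.imwrite("pics/p1.png",cv2.resize(im[170:270,200:330],None,fx=5,fy=5,interpolation=2))
im,d=camera("scene");cv2.imwrite("pics/p2.png",cv2.resize(im[150:270,310:440],None,fx=5,fy=5,interpolation=2))
print([(o["p"],o["location"]) for o in spot_point("scene","pin")]);print(R0()[0],fromdeck(-94.5,167.3))
E
```

```text
t: 6.6
tool_pos: [534.8, 170.1, 210.2]
ee_rot: [-0.0, -0.113, 0.994, -0.0]
ft_force: [0.4, -0.3, -1.2]
gripper_width: 11.7
gripper_force: 30.0
[(0.76, [659.3, 250.9, 61.0]), (0.66, [763.8, 262.0, 60.4]), (0.6, [534.2, 168.8, 201.7])]
[534.74704138 170.26542612 210.45065905] [534.7 170.7]
```

View pics/p2.png

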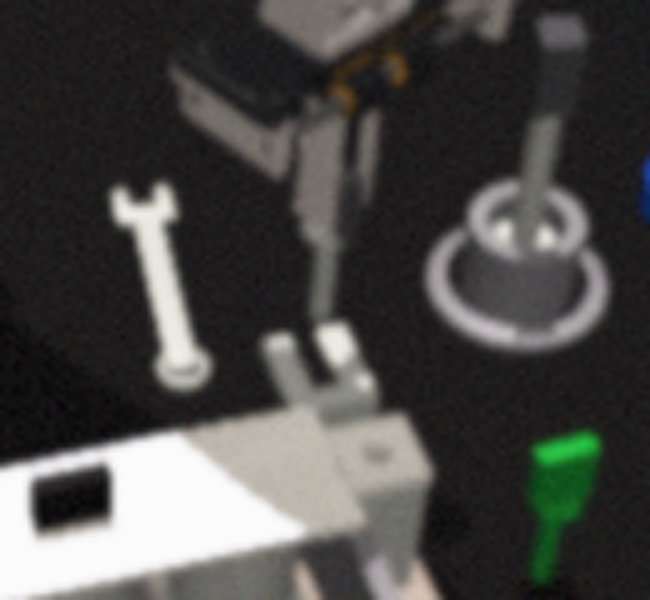

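```bash
python3 -m creep '[[0.5,[0,0.03,2],[0,0,0]],[0.5,[0,0.03,4],[0,0,0]],[0.5,[0,0.03,5],[0,0,0]],[0.5,[0,0.03,6],[0,0,0]],[0.5,[0,0.03,7],[0,0,0]],[0.5,[0,0.03,8],[0,0,0]],[0.5,[0,0.03,9],[0,0,0]],[0.5,[0,0.03,9.5],[0,0,0]],[0.5,[0,0.03,9.8],[0,0,0]],[0.5,[0,0.03,9.8],[0,0,0]]]'
```

```text
t: 8.0
tool_pos: [534.4, 170.9, 112.7]
ee_rot: [-0.0, -0.113, 0.994, -0.0]
ft_force: [0.4, 0.3, -1.2]
gripper_width: 11.9
gripper_force: 30.0
```

```bash
python3 -m creep '[[0.5,[0,0,0.2],[0,0,0]],[0.5,[0,0,0.25],[0,0,0]],[3,[0,0,0.25],[0,0,0]],[5,[0,0,0.25],[0,0,0]],[5,[0,0,0.25],[0,0,0]],[5,[0,0,-3],[0,0,0]],[5,[0,0,-7],[0,0,0]],[5,[0,0,-11],[0,0,0]],[5,[0,-3,-12],[0,0,0]],[5,[0,-8,-12],[0,0,0]]]'
python3 - <<'E'
from h import *
im,d=camera("scene");cv2.imwrite("pics/p3.png",cv2.resize(im[150:270,310:440],None,fx=5,fy=5,interpolation=2))
P=cloud("scene",d);print("blade",rect(blob(P,(534,170),40,125,155)))
im,d=camera("top");P=cloud("top",d);print("blade",rect(blob(P,(534,170),40,125,155)),rect(blob(P,(589,-14),40,148,166)))
print(rect(blob(P,(465,371),40,190,220)))
go(list(fromdeck(0,0))+[260])
E
```

```text
t: 9.25
tool_pos: [552.8, 93.5, 233.8]
ee_rot: [0.001, -0.115, 0.993, 0.0]
ft_force: [1.0, -0.0, -0.3]
gripper_width: 50.2
gripper_force: 0.0
blade (99, array([538. , 169.2]), array([35.5, 15.3]), 13.9, np.float64(137.9))
blade (0, array([0., 0.]), array([0., 0.]), 0.0, np.float64(nan)) (80, array([588.1, -17.8]), array([34.6, 14.4]), 77.6, np.float64(159.5))
(146, array([464.7, 371.3]), array([27.8, 26.3]), 64.1, np.float64(204.4))
shift cm [ -1.28 -10.67  -2.66] tool x dir [-0.976 -0.219 -0.001] y [-0.219  0.976 -0.002] z [ 0.001 -0.002 -1.   ]h.py:20: RuntimeWarning: Mean of empty slice.
  r=cv2.minAreaRect(Q[:,:2].astype(np.float32));return len(Q),np.round(r[0],1),np.round(r[1],1),round(r[2],1),Q[:,2].mean().round(1)
  ret = ret.dtype.type(ret / rcount)
```

View pics/p3.png

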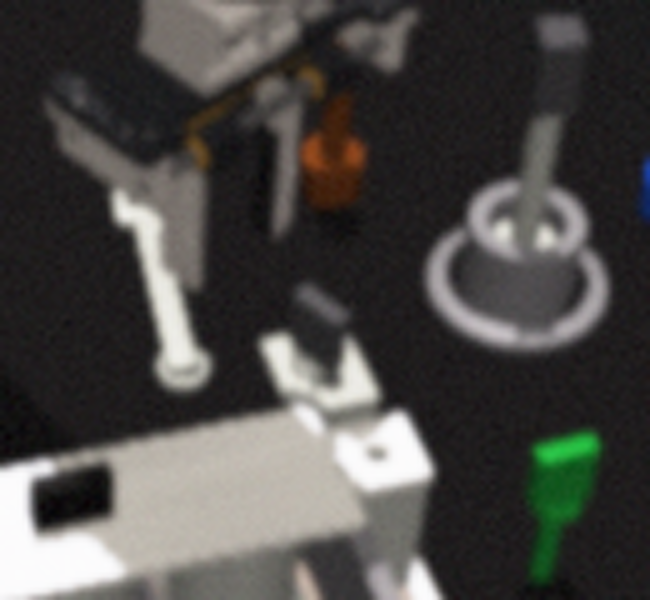

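```bash
python3 -m creep '[[9,[-0.4,-3.5,0],[0,0,8]],[9,[-0.8,-7,0],[0,0,16]],[9,[-1.3,-10.7,0],[0,0,25.7]],[9,[-1.3,-10.7,0],[0,0,25.7]],[9,[-1.3,-10.7,2],[0,0,25.7]],[9,[-1.3,-10.7,3],[0,0,25.7]],[9,[-1.3,-10.7,3],[0,0,25.7]],[9,[-1.3,-10.7,3],[0,0,25.7]],[9,[-1.3,-10.7,3],[0,0,25.7]],[9,[-1.3,-10.7,3],[0,0,25.7]]]'
python3 - <<'E'
from h import *
go(list(fromdeck(0,0))+[135])
im,d=camera("top");P=cloud("top",d);Q=blob(P,(534,170),40,125,155);print(len(Q) and rect(Q))
E
```

```text
t: 10.6
tool_pos: [589.3, -8.4, 203.0]
ee_rot: [0.0, 0.11, 0.994, 0.0]
ft_force: [0.6, 0.4, -0.1]
gripper_width: 89.6
gripper_force: 0.0
shift cm [-0.1  -0.51  6.8 ] tool x dir [-0.976  0.219 -0.   ] y [0.219 0.976 0.   ] z [ 0.  0. -1.]
(78, array([534.5, 170.5]), array([33.8, 12.2]), 13.8, np.float64(143.7))
```

```bash
python3 -m creep '[[9,[-0.1,-0.5,0],[0,0,0]],[9,[-0.1,-0.5,3],[0,0,0]],[9,[-0.1,-0.5,6],[0,0,0]],[9,[-0.1,-0.5,6.8],[0,0,0]],[9,[-0.1,-0.5,6.8],[0,0,0]],[4,[-0.1,-0.5,6.8],[0,0,0]],[4,[-0.1,-0.5,6.8],[0,0,0]],[4,[-0.1,-0.5,6.8],[0,0,0]],[4,[-0.1,-0.5,6.8],[0,0,0]],[4,[-0.1,-0.5,6.8],[0,0,0]]]' 40
python3 - <<'E'
from h import *
go(list(fromdeck(85,0))+[135])
E
```

```text
t: 11.9
tool_pos: [588.9, -14.3, 134.8]
ee_rot: [-0.0, 0.111, 0.994, -0.001]
ft_force: [-1.6, -6.4, 4.4]
gripper_width: 43.8
gripper_force: 35.5
shift cm [-8.5   0.03 -0.02] tool x dir [-0.976  0.22  -0.   ] y [ 0.22   0.976 -0.001] z [-0.    -0.001 -1.   ]
```

```bash
python3 -m creep '[[4,[-1.2,0,0],[0,0,0]],[4,[-2.4,0.01,0],[0,0,0]],[4,[-3.6,0.01,0],[0,0,0]],[4,[-4.8,0.02,0],[0,0,0]],[4,[-6,0.02,0],[0,0,0]],[4,[-7.2,0.03,0],[0,0,0]],[4,[-8,0.03,0],[0,0,0]],[4,[-8.4,0.03,0],[0,0,0]],[4,[-8.6,0.03,0],[0,0,0]],[4,[-8.6,0.03,0],[0,0,0]]]'
```

```text
t: 13.15
tool_pos: [671.8, -33.2, 134.8]
ee_rot: [-0.001, 0.111, 0.994, -0.001]
ft_force: [-12.0, -3.7, 8.9]
gripper_width: 43.7
gripper_force: 40.0
```

```bash
python3 -m creep '[[6,[-8.5,0.03,0],[0,0,0]],[9.4,[-8.5,0.03,0],[0,0,0]],[9.4,[-8.5,0.03,0],[0,0,0]],[9.4,[-8.5,0.03,-4],[0,0,0]],[9.4,[-8.5,0.03,-9],[0,0,0]],[9.4,[-8.5,0.03,-13],[0,0,0]],[9.4,[-4,5,-13],[0,0,4]],[9.4,[0,11,-13],[0,0,8]],[9.4,[4,17,-13],[0,0,11]],[9.4,[8,23,-13],[0,0,11]]]'
python3 - <<'E'
from h import *
im,d=camera("top");P=cloud("top",d);print("ext",rect(blob(P,(465,371),60,190,220)),"pot",rect(blob(P,(465,371),45,50,66)))
im,d=camera("scene");P=cloud("scene",d);print("ext",rect(blob(P,(465,371),60,190,220)),"pot",rect(blob(P,(465,371),45,50,66)))
go([464.9,371.1,250])
E
```

```text
t: 14.4
tool_pos: [655.5, 180.7, 264.9]
ee_rot: [-0.0, 0.205, 0.979, 0.0]
ft_force: [1.1, 1.6, -0.0]
gripper_width: 94.2
gripper_force: 0.0
ext (143, array([464.6, 371.1]), array([27.4, 25.8]), 67.9, np.float64(204.6)) pot (175, array([463.8, 381.1]), array([71.1, 47. ]), 6.0, np.float64(59.1))
ext (0, array([0., 0.]), array([0., 0.]), 0.0, np.float64(nan)) pot (232, array([469.6, 369. ]), array([69.3, 70.9]), 52.6, np.float64(56.9))
shift cm [24.61  9.49  1.55] tool x dir [-0.92   0.393  0.003] y [0.393 0.92  0.003] z [-0.001  0.003 -1.   ]h.py:20: RuntimeWarning: Mean of empty slice.
  r=cv2.minAreaRect(Q[:,:2].astype(np.float32));return len(Q),np.round(r[0],1),np.round(r[1],1),round(r[2],1),Q[:,2].mean().round(1)
  ret = ret.dtype.type(ret / rcount)
```

```bash
python3 -m creep '[[9.4,[5,2,0],[0,0,0]],[9.4,[10,4,0],[0,0,0]],[9.4,[15,6,0],[0,0,0]],[9.4,[20,8,0],[0,0,0]],[9.4,[24.6,9.5,0],[0,0,0]],[9.4,[24.6,9.5,0],[0,0,0]],[9.4,[24.6,9.5,0],[0,0,0]],[9.4,[24.6,9.5,1],[0,0,0]],[9.4,[24.6,9.5,1.5],[0,0,0]],[9.4,[24.6,9.5,1.5],[0,0,0]]]'
python3 - <<'E'
from h import *
im,d=camera("top");P=cloud("top",d);np.save("top2",d);cv2.imwrite("pics/t2.png",im)
a=cv2.resize(im[150:270,230:400],None,fx=4.5,fy=4.5,interpolation=cv2.INTER_CUBIC);cv2.imwrite("pics/i1.png",a)
for n in("inlet1","inlet2","inlet0"): print(n,[(round(o["p"],2),np.round(o["location"],1).tolist()) for o in spot_point("top",n)])
print("in1",rect(blob(P,fromdeck(0,0),45,107,119)),"in2",rect(blob(P,fromdeck(0,90),45,107,119)))
go([464.8,371.1,163])
E
```

```text
t: 15.75
tool_pos: [470.4, 364.0, 248.9]
ee_rot: [-0.0, 0.206, 0.979, -0.001]
ft_force: [0.4, -0.2, 0.1]
gripper_width: 93.8
gripper_force: 0.0
inlet1 [(0.97, [589.4, -12.7, 29.8]), (0.62, [606.0, 72.8, 28.3]), (0.59, [650.1, 378.2, 0.5])]
inlet2 [(0.97, [589.4, -12.7, 29.8]), (0.62, [606.0, 72.8, 28.3]), (0.59, [650.1, 378.2, 0.5])]
inlet0 [(0.97, [589.4, -12.7, 29.8]), (0.62, [606.0, 72.8, 28.3]), (0.59, [650.1, 378.2, 0.5])]
in1 (303, array([589.3, -13.5]), array([68.5, 67.1]), 88.2, np.float64(114.5)) in2 (295, array([608.5,  73.6]), array([66.2, 69.5]), 88.8, np.float64(114.4))
shift cm [0.78 0.37 8.68] tool x dir [-0.916  0.402 -0.   ] y [0.402 0.916 0.   ] z [ 0.  0. -1.]
```

View pics/i1.png

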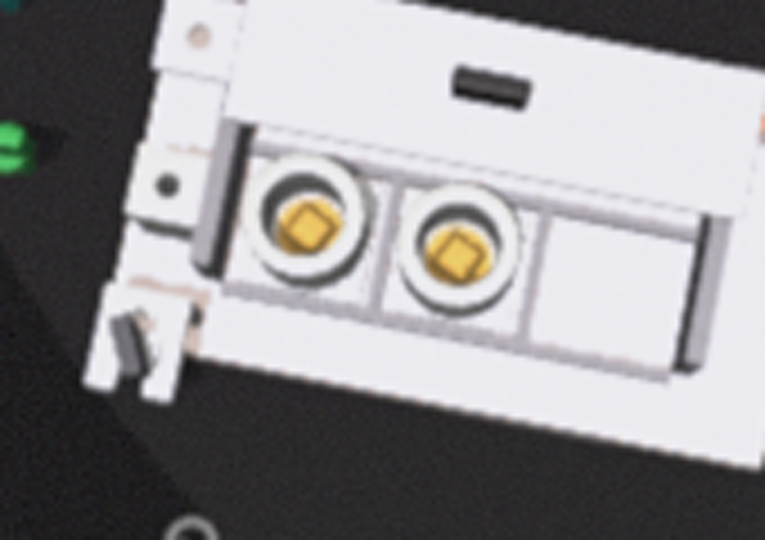

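```bash
python3 - <<'E'
from h import *
im=cv2.imread("pics/t2.png")
out=[]
for c in((589.3,-13.5),(608.5,73.6)):
    # orthographic resample at z=50: 60mm, up=+x world, left=+y
    n=380;s=52/n;i,j=np.mgrid[:n,:n];X=c[0]+(n/2-i)*s;Y=c[1]+(n/2-j)*s
    p=camera_params("top");q=np.stack([X,Y,np.full(X.shape,50.)],-1)@np.array(p["R"]).T+np.array(p["t"])
    m=cv2.remap(im,(p["fx"]*q[...,0]/q[...,2]+p["cx"]).astype(np.float32),(p["fy"]*q[...,1]/q[...,2]+p["cy"]).astype(np.float32),cv2.INTER_CUBIC)
    out.append(cv2.convertScaleAbs(m,alpha=1.0))
cv2.imwrite("pics/n.png",np.hstack(out))
E
```

```text
(no output)
```

View pics/n.png

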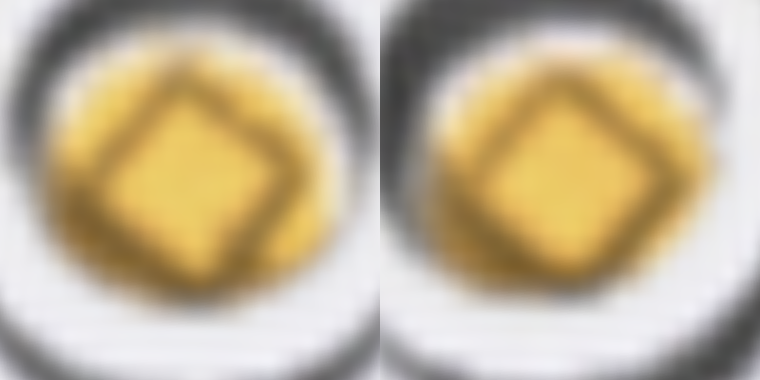

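```bash
python3 -m creep '[[9.4,[0.78,0.37,0],[0,0,0]],[9.4,[0.78,0.37,0],[0,0,0]],[9.4,[0.78,0.37,3],[0,0,0]],[9.4,[0.78,0.37,6],[0,0,0]],[9.4,[0.78,0.37,8.6],[0,0,0]],[9.4,[0.78,0.37,8.7],[0,0,0]],[2,[0.78,0.37,8.7],[0,0,0]],[2,[0.78,0.37,8.7],[0,0,0]],[2,[0.78,0.37,8.7],[0,0,0]],[2,[0.78,0.37,8.7],[0,0,0]]]' 30
```

```text
t: 17.2
tool_pos: [464.7, 371.2, 163.1]
ee_rot: [0.0, 0.205, 0.979, 0.0]
ft_force: [-0.0, -0.2, 0.6]
gripper_width: 57.4
gripper_force: 0.0
```

```bash
python3 -m creep '[[2,[0,0,0],[0,0,0]],[2,[0,0,0],[0,0,0]],[2,[0,0,0],[0,0,0]],[2,[0,0,0],[0,0,0]],[2,[0,0,0],[0,0,0]],[2,[0,0,0],[0,0,0]],[2,[0,0,0],[0,0,0]],[2,[0,0,-0.5],[0,0,0]],[2,[0,0,-1],[0,0,0]],[2,[0,0,-1],[0,0,0]]]' 50
python3 - <<'E'
from h import *
s=state();print(s["joint_pos"].round(2),s["torque"]);go([589.3,-13.5,320])
E
```

```text
t: 18.45
tool_pos: [464.8, 371.2, 173.1]
ee_rot: [0.0, 0.205, 0.979, 0.0]
ft_force: [0.3, 0.7, -3.6]
gripper_width: 25.6
gripper_force: 50.0
[-0.96  0.41  0.31  1.73 -0.14  1.02  0.55] [-0.07865624 -0.04309018 -0.01333058]
shift cm [-26.86 -30.22 -14.69] tool x dir [-0.916  0.402 -0.   ] y [0.402 0.916 0.001] z [ 0.  0. -1.]
```

```bash
python3 -m creep '[[2,[0,0,-5],[0,0,0]],[2,[0,0,-10],[0,0,0]],[2,[0,0,-15],[0,0,0]],[2,[-4,-4,-15],[0,0,3]],[2,[-8,-9,-15],[0,0,6]],[2,[-12,-13.5,-15],[0,0,9]],[2,[-16,-18,-15],[0,0,12]],[2,[-20,-22.5,-15],[0,0,15]],[2,[-24,-27,-15],[0,0,17.3]],[2,[-26.8,-30.2,-15],[0,0,17.3]]]'
python3 - <<'E'
from h import *
go([589.3,-13.5,300])
E
```

```text
t: 19.7
tool_pos: [588.9, -15.9, 322.8]
ee_rot: [0.0, 0.351, 0.936, -0.0]
ft_force: [1.2, 0.5, -4.2]
gripper_width: 25.7
gripper_force: 50.0
shift cm [0.14 0.21 2.28] tool x dir [-0.753  0.658 -0.   ] y [ 0.658  0.753 -0.   ] z [ 0. -0. -1.]
```

```bash
python3 -m creep '[[2,[0.14,0.21,0],[0,0,0]],[2,[0.14,0.21,1],[0,0,0]],[2,[0.14,0.21,3],[0,0,0]],[2,[0.14,0.21,5],[0,0,0]],[2,[0.14,0.21,6.5],[0,0,0]],[2,[0.14,0.21,8],[0,0,0]],[2,[0.14,0.21,9.5],[0,0,0]],[2,[0.14,0.21,10.5],[0,0,0]],[2,[0.14,0.21,10.9],[0,0,0]],[2,[0.14,0.21,10.9],[0,0,0]]]'
```

```text
t: 20.95
tool_pos: [589.1, -11.0, 213.1]
ee_rot: [0.001, 0.35, 0.937, -0.001]
ft_force: [3.0, -6.1, -7.2]
gripper_width: 26.1
gripper_force: 50.0
```

```bash
python3 -m creep '[[2,[-0.17,-0.19,0],[0,0,0]],[2,[-0.17,-0.19,0],[0,0,0]],[2,[-0.17,-0.19,0],[0,0,0]],[2,[-0.17,-0.19,0.4],[0,0,0]],[2,[-0.17,-0.19,0.8],[0,0,0]],[2,[-0.17,-0.19,1.2],[0,0,0]],[2,[-0.17,-0.19,1.5],[0,0,0]],[2,[-0.17,-0.19,1.7],[0,0,0]],[2,[-0.17,-0.19,1.8],[0,0,0]],[2,[-0.17,-0.19,1.8],[0,0,0]]]'
python3 - <<'E'
from h import *
s=state();print(s["joint_pos"].round(2),s["torque"]);go([589.3,-13.5,194])
E
```

```text
t: 22.2
tool_pos: [589.4, -13.3, 196.0]
ee_rot: [0.0, 0.35, 0.937, 0.0]
ft_force: [0.8, -1.5, -0.9]
gripper_width: 26.0
gripper_force: 50.0
[-0.46  0.4   0.55  1.73 -0.24  1.07  1.03] [-0.61913062 -0.47530858  0.06240234]
shift cm [-0.01 -0.02  0.2 ] tool x dir [-0.755  0.656 -0.001] y [0.656 0.755 0.   ] z [ 0.001 -0.    -1.   ]
```

```bash
python3 -m creep '[[2,[0,0,0],[0,0,7]],[2,[0,0,0],[0,0,14]],[2,[0,0,0],[0,0,21]],[2,[0,0,0],[0,0,28]],[2,[0,0,0],[0,0,35]],[2,[0,0,0],[0,0,42]],[2,[0,0,0],[0,0,49]],[2,[0,0,0],[0,0,56]],[2,[0,0,0],[0,0,60]],[2,[0,0,0],[0,0,60]]]'
python3 - <<'E'
from h import *
s=state();print(s["joint_pos"].round(2),s["torque"]);go([589.3,-13.5,196])
E
```

```text
t: 23.45
tool_pos: [589.1, -14.3, 196.1]
ee_rot: [0.001, 0.772, 0.636, -0.0]
ft_force: [-2.0, -6.0, 4.7]
gripper_width: 25.4
gripper_force: 50.0
[-0.62  0.46  0.79  1.74 -0.36  1.1   0.09] [-2.1811079   0.73599657  0.08458345]
shift cm [0.09 0.01 0.01] tool x dir [ 0.192  0.981 -0.002] y [ 0.981 -0.192  0.   ] z [ 0.    -0.002 -1.   ]
```

```bash
python3 -m creep '[[2,[0,0,0],[0,0,7]],[2,[0,0,0],[0,0,14]],[2,[0,0,0],[0,0,20]],[2,[0,0,0],[0,0,24]],[2,[0,0,0],[0,0,27]],[2,[0,0,0],[0,0,29]],[2,[0,0,0],[0,0,31]],[2,[0,0,0],[0,0,33]],[2,[0,0,0],[0,0,33]],[2,[0,0,0],[0,0,33]]]'
python3 - <<'E'
from h import *
s=state();print(s["joint_pos"].round(2),s["torque"],s["ft_force"]);p,r=R0();y=r.as_matrix()[:,1];print(np.degrees(np.arctan2(y[1],y[0])))
E
```

```text
t: 24.7
tool_pos: [588.6, -14.1, 196.1]
ee_rot: [0.0, 0.921, 0.391, -0.001]
ft_force: [-4.2, -3.9, 6.4]
gripper_width: 26.0
gripper_force: 50.0
[-0.71  0.51  0.92  1.74 -0.44  1.12 -0.42] [-1.82703042  1.78421622  0.09709656] [-4.16524567 -3.89633229  6.36169007]
-44.00804458296447
```

```bash
python3 -m creep '[[2,[0,0,0],[0,0,1]],[2,[0,0,0],[0,0,2]],[2,[0,0,0],[0,0,3]],[2,[0,0,0],[0,0,4]],[2,[0,0,0],[0,0,5]],[2,[0,0,0],[0,0,6]],[2,[0,0,0],[0,0,7]],[2,[0,0,0],[0,0,8]],[2,[0,0,0],[0,0,8]],[2,[0,0,0],[0,0,8]]]'
python3 - <<'E'
from h import *
s=state();print(s["joint_pos"].round(2),s["torque"],s["ft_force"]);p,r=R0();y=r.as_matrix()[:,1];print(np.degrees(np.arctan2(y[1],y[0])))
E
```

```text
t: 25.95
tool_pos: [588.6, -14.0, 196.1]
ee_rot: [0.0, 0.946, 0.326, -0.001]
ft_force: [-4.5, -3.5, 6.9]
gripper_width: 25.9
gripper_force: 50.0
[-0.73  0.52  0.96  1.74 -0.46  1.13 -0.54] [-1.59173864  2.04622141  0.17683159] [-4.46332875 -3.47134337  6.87250306]
-52.00151001111558
```

```bash
python3 -m creep '[[2,[0,0,0],[0,0,1]],[2,[0,0,0],[0,0,2]],[2,[0,0,0],[0,0,3]],[2,[0,0,0],[0,0,4]],[2,[0,0,0],[0,0,5]],[2,[0,0,0],[0,0,6]],[2,[0,0,0],[0,0,6]],[2,[0,0,0],[0,0,6]],[2,[0,0,0],[0,0,6]],[2,[0,0,0],[0,0,6]]]'
python3 - <<'E'
from h import *
s=state();print(s["joint_pos"].round(2),s["torque"],s["ft_force"]);p,r=R0();y=r.as_matrix()[:,1];print(np.degrees(np.arctan2(y[1],y[0])))
E
```

```text
t: 27.2
tool_pos: [588.7, -13.8, 196.2]
ee_rot: [0.0, 0.961, 0.276, -0.0]
ft_force: [-5.2, -3.2, 10.5]
gripper_width: 25.7
gripper_force: 50.0
[-0.74  0.53  0.98  1.74 -0.48  1.14 -0.63] [-1.16108381  2.23801757  0.27123208] [-5.1991762  -3.24510499 10.50797595]
-57.98341753208782
```

```bash
python3 -m creep '[[2,[0,0,0],[0,0,-7]],[2,[0,0,0],[0,0,-14]],[2,[0,0,0],[0,0,-14]],[2,[0,0,-1],[0,0,-14]],[2,[0,0,-3],[0,0,-14]],[2,[0,0,-5],[0,0,-14]],[2,[0,0,-7],[0,0,-14]],[2,[0,0,-9],[0,0,-14]],[2,[0,0,-9.5],[0,0,-14]],[2,[0,0,-9.5],[0,0,-14]]]'
python3 - <<'E'
from h import *
s=state();print(s["joint_pos"].round(2),s["torque"],s["ft_force"]);go([608.5,73.6,291])
im,d=camera("scene");cv2.imwrite("pics/e.png",cv2.resize(im[60:300,240:440],None,fx=2.5,fy=2.5,interpolation=2))
E
```

```text
t: 28.45
tool_pos: [589.1, -13.0, 290.7]
ee_rot: [-0.0, 0.92, 0.391, 0.0]
ft_force: [0.2, -0.5, -4.7]
gripper_width: 26.1
gripper_force: 50.0
[-0.76  0.42  0.98  1.62 -0.36  1.29 -0.48] [-0.0478717   0.14802196  0.00508054] [ 0.18538931 -0.48067396 -4.66452199]
shift cm [ 7.59 -4.62 -0.03] tool x dir [0.694 0.72  0.   ] y [ 0.72  -0.694 -0.   ] z [ 0.  0. -1.]
```

View pics/e.png

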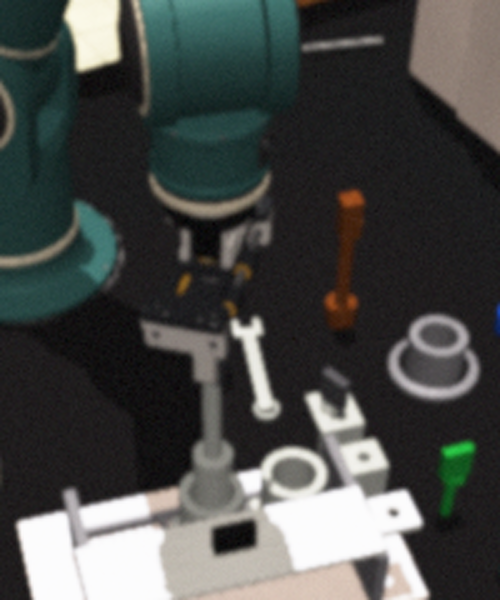

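```bash
python3 -m creep '[[2,[2.5,-1.5,0],[0,0,0]],[2,[5,-3,0],[0,0,0]],[2,[7.6,-4.6,0],[0,0,0]],[2,[7.6,-4.6,0],[0,0,0]],[2,[7.6,-4.6,0],[0,0,0]],[2,[7.6,-4.6,0],[0,0,0]],[2,[7.6,-4.6,1],[0,0,0]],[2,[7.6,-4.6,1],[0,0,0]],[2,[7.6,-4.6,1],[0,0,0]],[2,[7.6,-4.6,1],[0,0,0]]]'
python3 - <<'E'
from h import *
go([608.5,73.6,213])
im,d=camera("top");cv2.imwrite("pics/t3.png",im);P=cloud("top",d);c=(589.3,-13.5)
n=380;s=52/n;i,j=np.mgrid[:n,:n];X=c[0]+(n/2-i)*s;Y=c[1]+(n/2-j)*s
p=camera_params("top");q=np.stack([X,Y,np.full(X.shape,50.)],-1)@np.array(p["R"]).T+np.array(p["t"])
cv2.imwrite("pics/n2.png",cv2.remap(im,(p["fx"]*q[...,0]/q[...,2]+p["cx"]).astype(np.float32),(p["fy"]*q[...,1]/q[...,2]+p["cy"]).astype(np.float32),cv2.INTER_CUBIC))
E
```

```text
t: 29.75
tool_pos: [608.8, 73.4, 280.8]
ee_rot: [0.0, 0.92, 0.391, 0.0]
ft_force: [0.6, -0.1, -3.6]
gripper_width: 25.7
gripper_force: 50.0
shift cm [-0.01 -0.04  6.78] tool x dir [0.694 0.72  0.   ] y [ 0.72  -0.694  0.   ] z [ 0. -0. -1.]
```

View pics/n2.png

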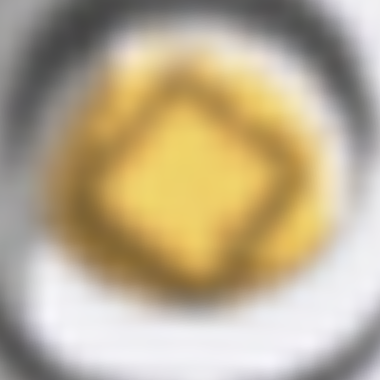

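```bash
python3 -m creep '[[2,[0,0,2],[0,0,0]],[2,[0,0,4],[0,0,0]],[2,[0,0,5.5],[0,0,0]],[2,[0,0,6.5],[0,0,0]],[2,[0,0,7],[0,0,0]],[2,[0,0,7.5],[0,0,0]],[2,[0,0,8],[0,0,0]],[2,[0,0,8.3],[0,0,0]],[2,[0,0,8.5],[0,0,0]],[2,[0,0,8.5],[0,0,0]]]'
python3 - <<'E'
from h import *
s=state();print(s["joint_pos"].round(2),s["torque"],s["ft_force"])
E
```

```text
t: 31.05
tool_pos: [608.6, 73.4, 195.6]
ee_rot: [0.0, 0.92, 0.391, -0.0]
ft_force: [-0.6, -0.6, -3.7]
gripper_width: 25.7
gripper_force: 50.0
[-0.81  0.55  0.9   1.68 -0.46  1.14 -0.55] [-0.23911526  0.39945469  0.05006018] [-0.60832994 -0.56412944 -3.71371036]
```

```bash
python3 -m creep '[[2,[0,0,0],[0,0,7]],[2,[0,0,0],[0,0,14]],[2,[0,0,0],[0,0,21]],[2,[0,0,0],[0,0,28]],[2,[0,0,0],[0,0,35]],[2,[0,0,0],[0,0,42]],[2,[0,0,0],[0,0,49]],[2,[0,0,0],[0,0,56]],[2,[0,0,0],[0,0,63]],[2,[0,0,0],[0,0,68]]]'
python3 - <<'E'
from h import *
s=state();print(s["joint_pos"].round(2),s["torque"],s["ft_force"]);p,r=R0();y=r.as_matrix()[:,1];print(np.degrees(np.arctan2(y[1],y[0])))
E
```

```text
t: 32.3
tool_pos: [608.1, 73.8, 195.9]
ee_rot: [-0.0, 0.981, -0.192, -0.001]
ft_force: [-6.6, 0.4, 3.5]
gripper_width: 25.8
gripper_force: 50.0
[-0.94  0.69  1.17  1.68 -0.67  1.23 -1.58] [0.40458029 2.70513627 0.11944834] [-6.59816425  0.4138462   3.47625385]
-112.15721982388813
```

```bash
python3 -m creep '[[2,[0,0,0],[0,0,5]],[2,[0,0,0],[0,0,10]],[2,[0,0,0],[0,0,14]],[2,[0,0,0],[0,0,18]],[2,[0,0,0],[0,0,20]],[2,[0,0,0],[0,0,21]],[2,[0,0,0],[0,0,22]],[2,[0,0,0],[0,0,23]],[2,[0,0,0],[0,0,23]],[2,[0,0,0],[0,0,23]]]'
python3 - <<'E'
from h import *
s=state();print(s["joint_pos"].round(2),s["torque"],s["ft_force"]);p,r=R0();y=r.as_matrix()[:,1];print(np.degrees(np.arctan2(y[1],y[0])))
E
```

```text
t: 33.55
tool_pos: [608.1, 74.0, 195.9]
ee_rot: [-0.0, 0.924, -0.382, -0.001]
ft_force: [-6.0, 0.6, 3.3]
gripper_width: 25.9
gripper_force: 50.0
[-0.96  0.71  1.21  1.68 -0.7   1.25 -1.95] [0.69644919 2.59695772 0.14354372] [-6.04582104  0.57927961  3.29196682]
-134.9528174954083
```

```bash
python3 -m creep '[[2,[0,0,0],[0,0,2]],[2,[0,0,0],[0,0,4]],[2,[0,0,0],[0,0,6]],[2,[0,0,0],[0,0,8]],[2,[0,0,0],[0,0,9]],[2,[0,0,0],[0,0,10]],[2,[0,0,0],[0,0,11]],[2,[0,0,0],[0,0,12]],[2,[0,0,0],[0,0,12]],[2,[0,0,0],[0,0,12]]]'
python3 - <<'E'
from h import *
s=state();print(s["joint_pos"].round(2),s["torque"],s["ft_force"]);p,r=R0();y=r.as_matrix()[:,1];print(np.degrees(np.arctan2(y[1],y[0])))
E
```

```text
t: 34.8
tool_pos: [608.3, 74.1, 196.2]
ee_rot: [-0.0, 0.879, -0.477, -0.001]
ft_force: [-6.4, 2.0, 7.1]
gripper_width: 25.7
gripper_force: 50.0
[-0.96  0.72  1.22  1.68 -0.71  1.26 -2.16] [0.92540323 2.75765312 0.25721249] [-6.37264743  1.98300142  7.08389162]
-146.93297357807919
```

```bash
python3 -m creep '[[2,[0,0,0],[0,0,-7]],[2,[0,0,0],[0,0,-14]],[2,[0,0,0],[0,0,-14]],[2,[0,0,-1.5],[0,0,-14]],[2,[0,0,-4],[0,0,-14]],[2,[0,0,-7],[0,0,-14]],[2,[0,0,-10],[0,0,-22]],[2,[0,0,-13],[0,0,-31]],[2,[0,0,-13],[0,0,-40]],[2,[0,0,-13],[0,0,-49]]]'
python3 - <<'E'
from h import *
for c in("top","scene"):
    im,d=camera(c);cv2.imwrite(f"pics/s_{c}.png",im)
    P=cloud(c,d)
    for n in ("stand","pin"): print(c,n,[(round(o["p"],2),np.round(o["location"],1).tolist()) for o in spot_point(c,n)])
    st=[o["location"] for o in spot_point(c,"stand")][:1]
    if st:
        Q=blob(P,st[0],60,50,66);print("pot",len(Q) and rect(Q));Q=blob(P,st[0],90,3,16);print("foot",len(Q) and rect(Q))
c=(608.5,73.6);im=cv2.imread("pics/s_top.png");cv2.imwrite("pics/all.png",im)
print(state()["joint_pos"].round(2));go([464.8,371.1,325])
E
```

```text
t: 36.05
tool_pos: [609.0, 72.8, 327.8]
ee_rot: [0.0, 0.998, -0.068, 0.001]
ft_force: [0.3, 0.1, -4.2]
gripper_width: 25.7
gripper_force: 50.0
top stand [(0.77, [464.0, 371.3, -1.2])]
top pin [(0.44, [759.1, 261.0, 59.1])]
pot (355, array([465. , 370.9]), array([71.5, 69.1]), 40.7, np.float64(58.9))
foot (856, array([467.3, 386. ]), array([141. , 177.1]), 75.3, np.float64(8.4))
scene stand [(0.97, [466.7, 372.8, -2.8]), (0.38, [673.2, -34.2, 138.0])]
scene pin [(0.66, [659.3, 251.2, 59.0]), (0.64, [537.3, 170.8, 98.5]), (0.49, [761.0, 262.7, 59.9])]
pot (230, array([467.9, 370.3]), array([70.2, 72.9]), 56.0, np.float64(56.9))
foot (308, array([479.3, 359.7]), array([156. , 140.6]), 36.3, np.float64(8.0))
[-0.91  0.49  1.08  1.51 -0.43  1.4  -1.52]
shift cm [-18.45 -27.44   0.07] tool x dir [ 0.99  -0.141  0.   ] y [-0.141 -0.99   0.   ] z [ 0. -0. -1.]
```

View pics/all.png

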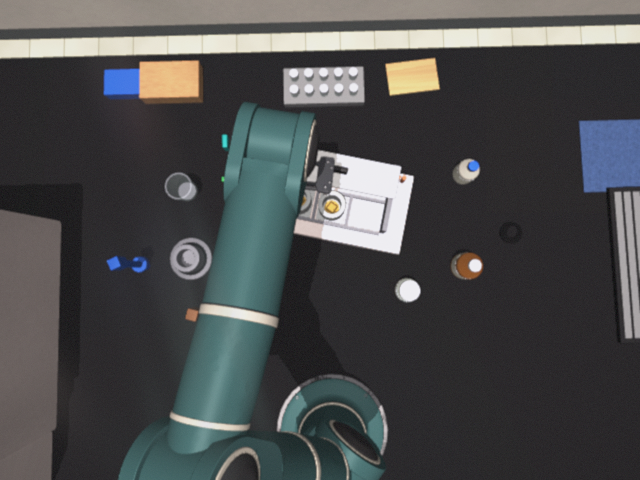

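```bash
python3 -m creep '[[2,[-2,-3,0],[0,0,-6]],[2,[-4.5,-6.5,0],[0,0,-12]],[2,[-7,-10,0],[0,0,-20]],[2,[-9.5,-14,0],[0,0,-28]],[2,[-12,-18,0],[0,0,-36]],[2,[-14.5,-21.5,0],[0,0,-44]],[2,[-17,-25,0],[0,0,-52]],[2,[-18.4,-27.4,0],[0,0,-60]],[2,[-18.4,-27.4,0],[0,0,-60]],[2,[-18.4,-27.4,0],[0,0,-60]]]'
python3 - <<'E'
from h import *
for c in("top","scene"):
    im,d=camera(c);P=cloud(c,d);Q=blob(P,(465,371),70,50,66);print("pot",c,len(Q) and rect(Q));cv2.imwrite(f"pics/u_{c}.png",im)
    print([(round(o["p"],2),np.round(o["location"],1).tolist()) for o in spot_point(c,"stand")])
print(state()["joint_pos"].round(2));go([465,371,300])
E
```

```text
t: 37.7
tool_pos: [465.0, 369.6, 325.7]
ee_rot: [0.0, 0.899, 0.437, -0.0]
ft_force: [0.4, 0.3, -4.0]
gripper_width: 25.8
gripper_force: 50.0
pot top (281, array([464.4, 367. ]), array([64., 71.]), 82.9, np.float64(58.7))
[(0.89, [459.5, 373.9, -2.8])]
pot scene (231, array([469.6, 369.9]), array([71.6, 72.4]), 68.5, np.float64(56.9))
[(0.56, [461.9, 371.3, -2.9])]
[-1.35  0.36  0.83  1.56 -0.27  1.35 -1.15]
shift cm [ 0.1  -0.08  2.57] tool x dir [ 0.617  0.787 -0.   ] y [ 0.787 -0.617  0.   ] z [ 0. -0. -1.]
```

```bash
python3 -m creep '[[2,[0.1,-0.08,2],[0,0,0]],[2,[0.1,-0.08,5],[0,0,0]],[2,[0.1,-0.08,8],[0,0,0]],[2,[0.1,-0.08,10],[0,0,0]],[2,[0.1,-0.08,11],[0,0,0]],[2,[0.1,-0.08,12],[0,0,0]],[2,[0.1,-0.08,13],[0,0,0]],[2,[0.1,-0.08,14],[0,0,0]],[2,[0.1,-0.08,15],[0,0,0]],[2,[0.1,-0.08,15.3],[0,0,0]]]'
```

```text
t: 39.15
tool_pos: [464.4, 371.5, 171.9]
ee_rot: [0.0, 0.899, 0.439, -0.0]
ft_force: [0.1, -0.2, -3.4]
gripper_width: 25.5
gripper_force: 50.0
```

```bash
python3 -m creep '[[2,[0,0,0.3],[0,0,0]],[2,[0,0,0.6],[0,0,0]],[2,[0,0,0.75],[0,0,0]],[2,[0,0,0.85],[0,0,0]],[2,[0,0,0.85],[0,0,0]],[2,[0,0,0.85],[0,0,0]],[2,[0,0,0.85],[0,0,0]],[2,[0,0,0.85],[0,0,0]],[2,[0,0,0.85],[0,0,0]],[2,[0,0,0.85],[0,0,0]]]'
```

```text
t: 40.4
tool_pos: [464.6, 371.6, 164.2]
ee_rot: [0.0, 0.899, 0.439, -0.0]
ft_force: [-0.1, -0.1, -3.3]
gripper_width: 25.7
gripper_force: 50.0
```

Not yet bearing; a touch lower, release gently, and lift.

```bash
python3 -m creep '[[2,[0,0,0.1],[0,0,0]],[2,[0,0,0.15],[0,0,0]],[2,[0,0,0.15],[0,0,0]],[3.5,[0,0,0.15],[0,0,0]],[5.5,[0,0,0.15],[0,0,0]],[8,[0,0,0.15],[0,0,0]],[8,[0,0,0.15],[0,0,0]],[8,[0,0,-1],[0,0,0]],[8,[0,0,-4],[0,0,0]],[8,[0,0,-7.5],[0,0,0]]]'
python3 - <<'E'
from h import *
im,d=camera("top");P=cloud("top",d);Q=blob(P,(465,371),60,190,220);print("ext",len(Q) and rect(Q));cv2.imwrite("pics/v_top.png",im)
Q=blob(P,(465,371),50,50,66);print("pot",rect(Q))
out=[]
for c in((589.3,-13.5),(608.5,73.6)):
    n=380;s=52/n;i,j=np.mgrid[:n,:n];X=c[0]+(n/2-i)*s;Y=c[1]+(n/2-j)*s
    p=camera_params("top");q=np.stack([X,Y,np.full(X.shape,50.)],-1)@np.array(p["R"]).T+np.array(p["t"])
    out.append(cv2.remap(im,(p["fx"]*q[...,0]/q[...,2]+p["cx"]).astype(np.float32),(p["fy"]*q[...,1]/q[...,2]+p["cy"]).astype(np.float32),cv2.INTER_CUBIC))
cv2.imwrite("pics/n3.png",np.hstack(out))
print(state()["joint_pos"].round(2));go([464.8,371.1,300]);go([671.8,-33.2,260])
E
```

```text
t: 41.65
tool_pos: [464.5, 371.4, 240.6]
ee_rot: [0.0, 0.899, 0.438, -0.0]
ft_force: [-0.4, 0.2, 0.2]
gripper_width: 80.1
gripper_force: 0.0
ext (143, array([465.9, 370.9]), array([25. , 26.3]), 53.7, np.float64(204.5))
pot (307, array([464.7, 368.4]), array([65.6, 70.8]), 83.1, np.float64(58.9))
[-1.33  0.42  0.8   1.67 -0.32  1.19 -1.11]
shift cm [-0.14 -0.04 -5.48] tool x dir [0.616 0.788 0.005] y [ 0.788 -0.616  0.001] z [ 0.004  0.003 -1.   ]
shift cm [-19.26  41.16  -1.54] tool x dir [0.616 0.788 0.005] y [ 0.788 -0.616  0.001] z [ 0.004  0.003 -1.   ]
```

View pics/n3.png

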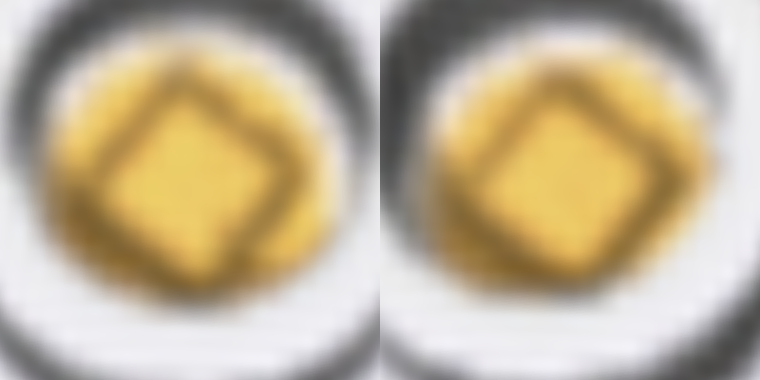

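```bash
python3 - <<'E'
from h import *
def patch(f,c):
    im=cv2.cvtColor(cv2.imread(f),cv2.COLOR_BGR2GRAY)
    n=380;s=40/n;i,j=np.mgrid[:n,:n];X=c[0]+(n/2-i)*s;Y=c[1]+(n/2-j)*s
    p=camera_params("top");q=np.stack([X,Y,np.full(X.shape,53.)],-1)@np.array(p["R"]).T+np.array(p["t"])
    return cv2.remap(im,(p["fx"]*q[...,0]/q[...,2]+p["cx"]).astype(np.float32),(p["fy"]*q[...,1]/q[...,2]+p["cy"]).astype(np.float32),cv2.INTER_CUBIC).astype(np.float32)
for c in((589.3,-13.5),(608.5,73.6)):
    a,b=patch("pics/t2.png",c),patch("pics/v_top.png",c);m=np.zeros_like(a,np.uint8);cv2.circle(m,(190,190),115,255,-1);m=(m>0)
    best=[]
    for t in range(-20,21,2):
        for dx in range(-12,13,4):
            for dy in range(-12,13,4):
                M=cv2.getRotationMatrix2D((190+0,190),t,1);M[:,2]+=(dx,dy)
                w=cv2.warpAffine(a,M,(380,380));best.append((round(float(np.corrcoef(w[m],b[m])[0,1]),4),t,dx,dy))
    best.sort(reverse=True);print(best[:4])
    # fit square template absolute angle for before/after
    for f in (a,b):
        r=[]
        for t in np.arange(0,90,1.5):
            for sh in range(-12,25,4):
              for sx in range(-8,13,4):
                T=np.zeros((380,380),np.float32)
                for h,v in((12,-1),(7,1)):
                    cv2.fillPoly(T,[np.int32(cv2.boxPoints(((190+sx,190+sh),(2*h*9.5,2*h*9.5),float(t))))],v)
                r.append((round(float(np.corrcoef(T[m],f[m])[0,1]),3),90-t))
        r.sort(reverse=True);print("abs",r[:4])
E
```

```text
[(0.9954, 0, 0, 0), (0.9948, 0, 0, 4), (0.9939, -2, 0, 0), (0.9938, 2, 0, 0)]
abs [(0.793, np.float64(52.5)), (0.792, np.float64(51.0)), (0.791, np.float64(52.5)), (0.791, np.float64(46.5))]
abs [(0.809, np.float64(52.5)), (0.808, np.float64(51.0)), (0.807, np.float64(52.5)), (0.807, np.float64(46.5))]
[(0.994, 4, 0, 0), (0.9935, 2, 0, 4), (0.9935, 2, 0, 0), (0.993, 4, 0, 4)]
abs [(0.79, np.float64(46.5)), (0.79, np.float64(46.5)), (0.79, np.float64(46.5)), (0.788, np.float64(52.5))]
abs [(0.797, np.float64(52.5)), (0.796, np.float64(52.5)), (0.795, np.float64(55.5)), (0.795, np.float64(51.0))]
```

```bash
python3 -m creep '[[8,[0,0,-3],[0,0,0]],[6,[-2,4,-4],[0,0,-4]],[6,[-4.5,9,-4],[0,0,-8]],[6,[-7,14,-4],[0,0,-12]],[6,[-9,19,-4],[0,0,-16]],[6,[-11.5,24,-4],[0,0,-20]],[6,[-14,29,-4],[0,0,-24]],[6,[-16,34,-4],[0,0,-25]],[6,[-18,38,-4],[0,0,-25]],[6,[-19.3,41.2,-4],[0,0,-25]]]'
python3 -m creep '[[6,[0,0,0],[0,0,0]],[6,[0,0,0],[0,0,0]],[6,[0,0,0],[0,0,0]],[6,[0,0,0],[0,0,0]],[6,[0,0,0],[0,0,0]],[6,[0,0,0],[0,0,0]],[6,[0,0,0],[0,0,0]],[6,[0,0,0],[0,0,0]],[6,[0,0,0],[0,0,0]],[6,[0,0,0],[0,0,0]]]'
python3 - <<'E'
from h import *
go([671.8,-33.2,135]);print(state()["joint_pos"].round(2))
im,d=camera("top");P=cloud("top",d);Q=blob(P,(672,-33),40,148,166);print(len(Q) and rect(Q));Q=blob(P,(465,371),60,190,220);print(rect(Q),rect(blob(P,(465,371),60,50,66)))
E
```

```text
t: 42.95
tool_pos: [671.1, -36.3, 279.9]
ee_rot: [0.0, 0.783, 0.622, 0.0]
ft_force: [0.2, 1.3, 0.1]
gripper_width: 60.3
gripper_force: 0.0
t: 44.2
tool_pos: [670.5, -34.1, 279.2]
ee_rot: [0.0, 0.783, 0.623, -0.0]
ft_force: [0.6, -0.1, -0.3]
gripper_width: 60.0
gripper_force: 0.0
shift cm [ 0.12  0.1  14.42] tool x dir [ 0.225  0.974 -0.   ] y [ 0.974 -0.225  0.   ] z [-0. -0. -1.]
[-0.5   0.55  0.78  1.42 -0.39  1.33  0.07]
0
(149, array([466.4, 371.7]), array([27.7, 25.8]), 54.5, np.float64(205.0)) (310, array([464.4, 368.1]), array([65.9, 70.9]), 80.2, np.float64(58.7))
```

```bash
python3 -m creep '[[6,[0.1,0.1,4],[0,0,0]],[6,[0.1,0.1,8],[0,0,0]],[6,[0.1,0.1,12],[0,0,0]],[6,[0.1,0.1,14],[0,0,0]],[6,[0.1,0.1,14.4],[0,0,0]],[6,[0.1,0.1,14.4],[0,0,0]],[1,[0.1,0.1,14.4],[0,0,0]],[1,[0.1,0.1,14.4],[0,0,0]],[1,[0.1,0.1,14.4],[0,0,0]],[1,[0.1,0.1,14.4],[0,0,0]]]' 30
python3 -m creep '[[1,[0,0,0],[0,0,0]],[1,[0,0,0],[0,0,0]],[1,[0,-1,0],[0,0,0]],[1,[0,-2,0],[0,0,0]],[1,[0,-3,0],[0,0,0]],[1,[0,-4,0],[0,0,0]],[1,[0,-5,0],[0,0,0]],[1,[0,-6,0],[0,0,0]],[1,[0,-7,0],[0,0,0]],[1,[0,-7.5,0],[0,0,0]]]'
python3 - <<'E'
from h import *
go([588.9,-14.2,135])
E
```

```text
t: 45.5
tool_pos: [671.8, -33.3, 135.4]
ee_rot: [0.0, 0.782, 0.623, 0.0]
ft_force: [0.3, -0.2, -0.3]
gripper_width: 23.3
gripper_force: 0.0
t: 46.75
tool_pos: [598.0, -16.4, 135.2]
ee_rot: [-0.0, 0.783, 0.623, -0.0]
ft_force: [3.3, -3.9, -3.6]
gripper_width: 13.7
gripper_force: 30.0
shift cm [ 0.01 -0.93  0.02] tool x dir [ 0.225  0.974 -0.   ] y [ 0.974 -0.225 -0.   ] z [-0. -0. -1.]
```

```bash
python3 -m creep '[[1,[0,-0.4,0],[0,0,0]],[1,[0,-0.7,0],[0,0,0]],[1,[0,-0.9,0],[0,0,0]],[1,[0,-1.0,0],[0,0,0]],[1,[0,-1.1,0],[0,0,0]],[1,[0,-1.15,0],[0,0,0]],[1,[0,-1.15,0],[0,0,0]],[1,[0,-1.15,0],[0,0,0]],[1,[0,-1.15,0],[0,0,0]],[1,[0,-1.15,0],[0,0,0]]]'
```

```text
t: 48.0
tool_pos: [588.5, -14.2, 135.2]
ee_rot: [0.001, 0.783, 0.623, 0.001]
ft_force: [12.4, -5.7, -12.2]
gripper_width: 13.6
gripper_force: 30.0
```

Against the stop (12 N). Release and retreat upward.

```bash
python3 -m creep '[[1,[0,0.15,0],[0,0,0]],[3,[0,0.15,0],[0,0,0]],[5,[0,0.15,0],[0,0,0]],[5,[0,0.15,0],[0,0,0]],[5,[0,0.15,-3],[0,0,0]],[5,[0,0.15,-8],[0,0,0]],[5,[0,0.15,-13],[0,0,0]],[5,[-5,0.15,-15],[0,0,0]],[5,[-11,0.15,-15],[0,0,0]],[5,[-17,0.15,-15],[0,0,0]]]'
python3 - <<'E'
from h import *
im,d=camera("top");P=cloud("top",d);cv2.imwrite("pics/f.png",im[100:340,100:420])
for n,c,r,a,b in(("grip",(589,-14),40,148,166),("pin",(534,170),40,125,155),("ext",(465,371),60,190,220),("extlo",(465,371),60,100,150)):
    Q=blob(P,c,r,a,b);print(n,len(Q) and rect(Q))
m=(np.abs(P[...,2]-126)<3);D=todeck(P[m])
for y in(-80,80):
    k=np.abs(D[:,1]-y)<15;k&=np.abs(D[:,0])<90;print(y,D[k,0].min(),D[k,0].max())
im,d=camera("scene");print([(round(o["p"],2),np.round(o["location"],1).tolist()) for o in spot_point("scene","extension")])
cv2.imwrite("pics/f2.png",cv2.resize(im[120:320,250:490],None,fx=2.5,fy=2.5))
E
```

```text
t: 49.25
tool_pos: [550.3, -181.1, 285.6]
ee_rot: [0.0, 0.782, 0.623, 0.0]
ft_force: [0.7, -0.3, 0.0]
gripper_width: 50.1
gripper_force: 0.0
grip (104, array([589.8, -13.7]), array([43.1, 14.5]), 78.6, np.float64(159.0))
pin (81, array([535.1, 170.6]), array([34.2, 12. ]), 13.0, np.float64(143.2))
ext (147, array([466.2, 371.6]), array([26.9, 26. ]), 51.9, np.float64(205.4))
extlo (22, array([466.1, 366.8]), array([ 7.2, 17.6]), 87.5, np.float64(116.7))
-80 -40.846327818322656 42.36330941900299
80 -41.22282181511022 42.02208927369544
[(0.91, [326.2, 319.4, -0.1]), (0.82, [451.5, 504.0, -2.1]), (0.76, [463.4, 374.5, 13.3])]
```

View pics/f2.png

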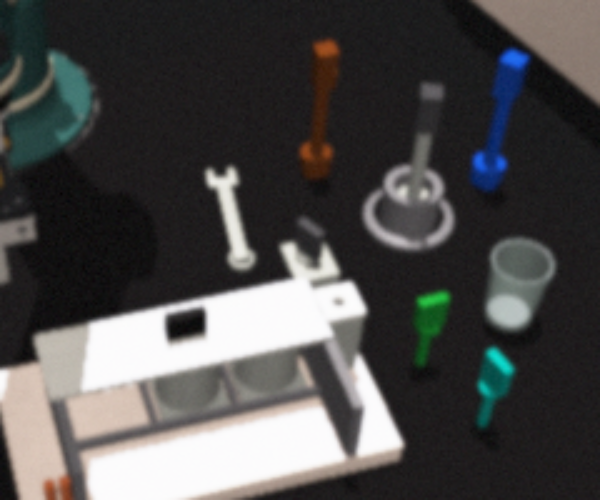

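```bash
python3 -c "
from cell import *
print(close_job())"
```

```text
the job is handed in; nothing more can be done
None
```

The job is handed in at about 50 s of the 210 s limit. By the last pictures, the pin hangs in the notch, the extension is back in its stand and the shutter is closed to about 1 mm; both fitted nuts (middle and +y inlets) were turned to their stops by torque and image angle, and `close_job()` gave no verdict.

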